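# Load the bonding station's ball carrier and close its shutter

## Task

Take the three large steel balls out of the rack and lower one into each of the three wells of the carrier under the lamp bar, without dropping them in from a height and without bumping the lamp; leave the one undersized ball in the rack. When all three wells are loaded, draw the sprung shutter over them by its tab until its front edge stands level with the black line marked on the rails, and let go; it stays where it is left. Leave the jar, the screwdriver and the dish where they are.

Things in the scene. Friction and masses are not known exactly. Their poses are not given: they have to be found in the camera images.
- rack: fixed white plastic rack strip lying on the table, 200 x 40 x 14 mm (x, y, z); origin: centre of its underside; x runs along the strip. On its centre line are four 13 mm square holes at x = -75, -25, 25, 75 mm; a ball sits on each hole, in any order
- ball1: large steel ball, 24 mm diameter, about 57 g, starting on one of the rack's holes; origin at its centre (24 mm above the table in the rack). The three large balls are alike and any may go in any well
- ball2: large steel ball, 24 mm diameter, about 57 g, starting on one of the rack's holes; origin at its centre (24 mm above the table in the rack). The three large balls are alike and any may go in any well
- ball3: large steel ball, 24 mm diameter, about 57 g, starting on one of the rack's holes; origin at its centre (24 mm above the table in the rack). The three large balls are alike and any may go in any well
- small_ball: undersized steel ball, 16 mm diameter, on one of the rack's holes, origin at its centre; it stays in the rack
- station: fixed loading station, 210 mm wide (y), x from -30 to 120 mm; origin on the table under the middle well; it is loaded from its -x side, z up. Flat aluminium deck 50 mm above the table; two rails 8 mm wide, 15 mm over the deck, run along x at y = -96 and 96 mm. Behind stands a microscope (column 32 mm thick at x = 165, y = -65 mm, barrel 60 mm thick at x = 100, y = -65 mm, from 215 to 370 mm up)
- well1 (a point): centre of the mouth of a round well in the carrier, at deck height (50 mm above the table), station y = -50 mm; well 26 mm wide with 2 mm chamfer, 18 mm deep, flat floor; a seated ball's centre is 6 mm below this point. Axes as the station's
- well2 (a point): centre of the mouth of a round well in the carrier, at deck height (50 mm above the table), station y = 0 mm; well 26 mm wide with 2 mm chamfer, 18 mm deep, flat floor; a seated ball's centre is 6 mm below this point. Axes as the station's
- well3 (a point): centre of the mouth of a round well in the carrier, at deck height (50 mm above the table), station y = 50 mm; well 26 mm wide with 2 mm chamfer, 18 mm deep, flat floor; a seated ball's centre is 6 mm below this point. Axes as the station's
- lamp: black lamp bar fixed over the station; origin = the station's origin. In its frame the bar spans x 30 to 65, y -120 to 120, z 185 to 215 mm (underside 135 mm above the deck), on 12 mm posts at x = 47, y = -113 and 113 mm. It overhangs the shutter's tab and crowds the wells, so the tool must come in tilted, leaning back to the station's -x side
- shutter (a joint): how far the shutter is drawn out (m) along the station's -x: starts near 0 (open, wells free), end stop 0.075; its front edge is on the mark at 0.050. A weak return spring and a friction brake: it takes about 3 to 5 N to pull and stays where it is left
- shutter_edge (a point): middle of the shutter's front edge. The shutter is a steel plate 182 mm wide, 62 mm deep, 3 mm thick, its underside 9 mm over the deck (clear of seated balls). Axes as the station's
- tab_top (a point): centre of the top of the shutter's pull tab: upright black plastic tab 14 mm wide (y), 10 mm deep (x), standing 33 mm over the shutter plate, at the middle of its front edge; its top lies 45 mm over the deck. Axes as the station's
- mark (a point): point midway between the two black lines on the rails, at the shutter's height, 22 mm in front (-x) of the wells' row; the shutter's front edge must end up level with it in the station's x
- jar: amber glass jar with black lid, 54 mm across, 75 mm high, loose bystander; origin centre of underside
- screwdriver: screwdriver about 160 mm long lying on the table along its x, loose bystander
- dish: low glass dish with its lid on, 84 mm across, 18 mm high, loose bystander; origin centre of underside

How it is judged:
On the way:
1. all three wells hold a large ball while the shutter is still open (((horizontal distance between ball1 and well1 below 0.004 m and z of ball1 in the frame of well1 below -0.002 m) or (horizontal distance between ball2 and well1 below 0.004 m and z of ball2 in the frame of well1 below -0.002 m) or (horizontal distance between ball3 and well1 below 0.004 m and z of ball3 in the frame of well1 below -0.002 m)) and ((horizontal distance between ball1 and well2 below 0.004 m and z of ball1 in the frame of well2 below -0.002 m) or (horizontal distance between ball2 and well2 below 0.004 m and z of ball2 in the frame of well2 below -0.002 m) or (horizontal distance between ball3 and well2 below 0.004 m and z of ball3 in the frame of well2 below -0.002 m)) and ((horizontal distance between ball1 and well3 below 0.004 m and z of ball1 in the frame of well3 below -0.002 m) or (horizontal distance between ball2 and well3 below 0.004 m and z of ball2 in the frame of well3 below -0.002 m) or (horizontal distance between ball3 and well3 below 0.004 m and z of ball3 in the frame of well3 below -0.002 m)) and value of joint shutter below 0.02 m), for 0.2 s.
At the end, for the whole second after the job is handed in: Each well holds one large ball (within 4 mm of the well's centre, ball centre at least 2 mm below deck level), at rest; the shutter's front edge is within 4 mm of the line, still; the small ball is in its place in the rack (within 12 mm) (((horizontal distance between ball1 and well1 below 0.004 m and z of ball1 in the frame of well1 below -0.002 m) or (horizontal distance between ball2 and well1 below 0.004 m and z of ball2 in the frame of well1 below -0.002 m) or (horizontal distance between ball3 and well1 below 0.004 m and z of ball3 in the frame of well1 below -0.002 m)) and ((horizontal distance between ball1 and well2 below 0.004 m and z of ball1 in the frame of well2 below -0.002 m) or (horizontal distance between ball2 and well2 below 0.004 m and z of ball2 in the frame of well2 below -0.002 m) or (horizontal distance between ball3 and well2 below 0.004 m and z of ball3 in the frame of well2 below -0.002 m)) and ((horizontal distance between ball1 and well3 below 0.004 m and z of ball1 in the frame of well3 below -0.002 m) or (horizontal distance between ball2 and well3 below 0.004 m and z of ball2 in the frame of well3 below -0.002 m) or (horizontal distance between ball3 and well3 below 0.004 m and z of ball3 in the frame of well3 below -0.002 m)) and linear speed of each of ball1, ball2, ball3 below 0.02 m/s and x of shutter_edge in the frame of mark between -0.004 and 0.004 m and velocity of joint shutter between -0.005 and 0.005 m/s and distance of small_ball from where it was at the start of the episode below 0.012 m); the robot touches nothing.
It fails at once if the lamp bar is bumped (more than 5 N) (contact force between anything else and lamp above 5 N).
It fails at once if a ball is dropped into a well from a height (falling faster than 0.9 m/s, about 4 cm of fall) ((linear speed of ball1 above 0.9 m/s and horizontal distance between ball1 and well1 below 0.02 m and height (world z) of ball1 below 0.075 m) or (linear speed of ball1 above 0.9 m/s and horizontal distance between ball1 and well2 below 0.02 m and height (world z) of ball1 below 0.075 m) or (linear speed of ball1 above 0.9 m/s and horizontal distance between ball1 and well3 below 0.02 m and height (world z) of ball1 below 0.075 m) or (linear speed of ball2 above 0.9 m/s and horizontal distance between ball2 and well1 below 0.02 m and height (world z) of ball2 below 0.075 m) or (linear speed of ball2 above 0.9 m/s and horizontal distance between ball2 and well2 below 0.02 m and height (world z) of ball2 below 0.075 m) or (linear speed of ball2 above 0.9 m/s and horizontal distance between ball2 and well3 below 0.02 m and height (world z) of ball2 below 0.075 m) or (linear speed of ball3 above 0.9 m/s and horizontal distance between ball3 and well1 below 0.02 m and height (world z) of ball3 below 0.075 m) or (linear speed of ball3 above 0.9 m/s and horizontal distance between ball3 and well2 below 0.02 m and height (world z) of ball3 below 0.075 m) or (linear speed of ball3 above 0.9 m/s and horizontal distance between ball3 and well3 below 0.02 m and height (world z) of ball3 below 0.075 m)).
It fails at once if a bystander is disturbed (jar, screwdriver or dish moved more than 30 mm) (distance of any of jar, screwdriver, dish from where it was at the start of the episode above 0.03 m).
It fails at once if the small ball is taken out of its place (distance of small_ball from where it was at the start of the episode above 0.02 m).
It also fails if it takes over 72 s, if anything falls off the work surface, if the arm or the gripper's body presses on something with over 40 N, if the wrist force passes 120 N, or if a joint passes its speed limit or range.

## Robot

A 6-joint arm with a two-finger parallel gripper is mounted at the origin on the work surface. World frame = base frame: x ahead of the robot, y to its left, z up, the work surface at z = 0. Lengths are in m, angles in rad, forces in N, time in s.
With the tool pointing down it reaches from about 0.3 to 0.875 m from the base axis. Payload 6.4 kg.
Tool frame: the origin (TCP) lies midway between the tips of the shut fingers; the grasp point (between the pads) lies 19 mm behind it; z points along the fingers, y is the line along which they close (so a half turn about z gives the same grasp; the last joint's range is limited). The gripper opens to 85 mm and grips with 20 to 120 N. Pads are 22 mm wide; open, the fingers measure 114 mm over their backs; the gripper's body (76 mm by 85 mm) begins 54 mm behind the grasp point. The pads swing forward as they close: fully open they stand 13 mm farther back than shut.
Start: joints at [0.973, 0.181, 1.607, -0, 1.354, -0.206], TCP at [0.22, 0.531, 0.231] pointing down, gripper open.
Joint ranges: [-2.99, 2.99], [-0.89, 2.07], [0.3, 2.58], [-1.14, 4.28], [0, 2.63], [-3.12, 3.12]. Speed limits (rad/s): [2.57, 2.57, 3.01, 3.14, 3.14, 3.14].

## Interface

Orientations are given as a unit quaternion [w, x, y, z].
In Python, from bench import get_obs, camera, hand_in gives the robot as it stands.
- The arm moves only by the tool carry_out, never from a script. Its argument "plan" is a list that holds one entry, the list of rows, each a list of 7 numbers: the shift along the world's x, y, z in m, then the turn, a rotation vector about the world's x, y, z in rad, then the opening, from 0 (shut) to 1 (fully open). In form: [[[x, y, z, rx, ry, rz, hand], ...]]. A call has exactly 5 rows; each row is the pose to reach, as a shift and turn from the pose commanded when the call began; what a row does not reach only later rows make up. A row lasts 1/12 s, in which the tool goes at most 41.7 mm and 7.16 degrees, less where a joint would pass 70% of its speed; a pose out of reach is approached as far as the arm can. A call with a gripper value outside its range is refused whole. The fingers move at their own pace and stop on an object; the grip force is fixed at half the most. Time passes only in rows, so rows that repeat a pose let the fingers close, or fill a call up. It gives the time, the measured TCP pose, the force, the opening and the grip force at its end, in the units of the state.
- get_obs(): the state, without advancing time (a new reading comes with each control period).
- camera(name): name is "scene" or "top"; returns a dict with "pixels" (384x512x3 uint8, red, green, blue), "z_map" (384x512 float32, m along the optical axis (not along the pixel's ray), 0 where there is no reading), "camera_matrix" (3x3 intrinsics, pixels), "k1" (the pictures are not rectified: a ray, as slopes to the right and down, at radius r is drawn at 1 + k1 r^2 times it, then the intrinsics apply), "cam_to_world" (4x4, takes a point from camera to world coordinates). Camera axes: x right, y up, looking along -z (the intrinsics and any distortion apply to the point x, -y, -z); pixel columns grow to the right and rows downward; lengths in m; the calibration is good to about 2 mm. A picture is of the moment at which its call begins.
- hand_in(): hands the job in; it is judged then, once.
The state is a dict: "time_s": time; "q": joint angles; "dq": joint speeds; "joint_efforts": joint torques, N m; "eef_pos": TCP position; "eef_rot": TCP orientation; "wrist_force": force on the tool from outside, world axes, zero at the start; "torque": the same for the moment, N m; "opening": opening from 0.0 (shut) to 1.0 (fully open); "grasp_force": force on a finger pad.
Only numpy, scipy, OpenCV 4.12 (cv2) and the standard library are available. Lean on these libraries where they do the work, as an engineer would, in place of code of your own. Each camera call takes 0.05 s, during which the arm holds its last target. There are 200 camera calls.

## Working session

There is one attempt and no reset: what is moved stays moved. The work goes in short steps, Python scripts to look and compute and a tool call to move; the robot and the scene stay as the last step left them, time stands still between calls to the robot, and variables do not carry over. Pictures are saved under pics/ and viewed, at most 10 in all, crops included, and the job is handed in when it is done.

Besides the shell and the picture viewer there is one more tool, called after "Call:" as name(argument=value, ...) on one line, values as JSON. carry_out: Moves the arm, as the interface text tells. Its arguments: {"type":"object","properties":{"plan":{"type":"array","items":{"type":"array","items":{"type":"array","items":{"type":"number"}}}}},"required":["plan"]}

```bash
mkdir -p pics; ls
python3 - <<'E'
from bench import *
import cv2,numpy as np,pickle
s=get_obs();print(s)
for n in ("scene","top"):
    c=camera(n);pickle.dump(c,open(n+".pkl","wb"));cv2.imwrite(f"pics/{n}0.png",c["pixels"][:,:,::-1]);print(c["camera_matrix"],c["k1"],c["cam_to_world"])
E
```

```text
pics
{'time_s': 0.0, 'q': array([ 9.72689074e-01,  1.81528134e-01,  1.60796784e+00,  3.56292081e-06,
        1.35385709e+00, -2.06301662e-01]), 'dq': array([-0.00178432,  0.00033612,  0.00103546, -0.00054712, -0.00026303,
        0.00045994]), 'joint_efforts': array([-1.05903524e-03, -4.44859958e+01, -3.51333046e+01, -2.55878331e-04,
        9.12388234e-03,  1.34906989e-05]), 'eef_pos': array([0.21923611, 0.53097041, 0.23041085]), 'eef_rot': array([-3.46153464e-04,  1.94652443e-01,  9.80871883e-01, -8.09280646e-04]), 'wrist_force': array([-0.35814792, -0.08673963, -0.0522913 ]), 'torque': array([-0.0471143 ,  0.00669152, -0.06421359]), 'grasp_force': 0.0, 'opening': 1.0021288357474634}
[[393.44977823   0.         254.81225806]
 [  0.         393.44977823 203.52560536]
 [  0.           0.           1.        ]] -0.06350185705747304 [[ 0.60160233 -0.63296349  0.48726981  1.05046492]
 [ 0.79874337  0.48366218 -0.35788257 -0.3707272 ]
 [-0.00914737  0.60450651  0.79654768  0.79673676]
 [ 0.          0.          0.          1.        ]]
[[417.087429     0.         246.79258571]
 [  0.         417.087429   192.5196545 ]
 [  0.           0.           1.        ]] 0.03187224389083472 [[-0.01742117  0.99536337 -0.09459525  0.52762658]
 [-0.99948527 -0.01988579 -0.02517442 -0.06257654]
 [-0.0269388   0.09410799  0.99519746  1.01665836]
 [ 0.          0.          0.          1.        ]]
```

View pics/scene0.png

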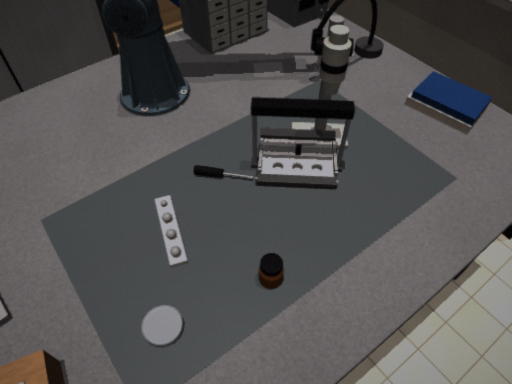

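View pics/top0.png

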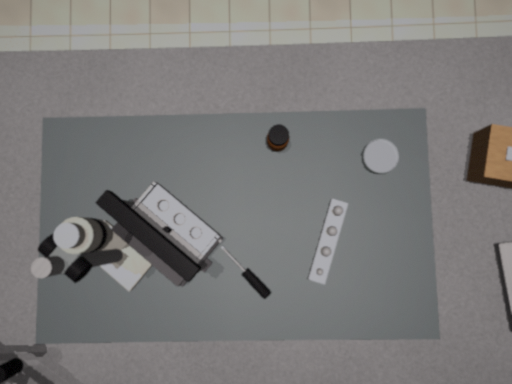

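The scene picture shows the rack at (171,230), with the small ball at its far end (164,203). The station is at (298,160) under the black lamp, the screwdriver at (222,172), the jar at (271,271) and the dish at (162,325). The top picture shows the wells near (163,205), (179,219) and (196,233), and the rack balls at (338,211), (332,230) and (326,251), with the small one at (320,272).

```bash
cat > h.py <<'E'
import numpy as np,cv2,pickle
def ray(c,uv):
    K=c["camera_matrix"];uv=np.atleast_2d(np.float64(uv))
    p=cv2.undistortPoints(uv[:,None],K,np.array([c["k1"],0,0,0,0.]))[:,0]
    d=np.c_[p[:,0],-p[:,1],-np.ones(len(p))]@c["cam_to_world"][:3,:3].T
    return c["cam_to_world"][:3,3],d
def onz(c,uv,z):
    o,d=ray(c,uv);return o+d*((z-o[2])/d[:,2])[:,None]
def proj(c,P):
    T=np.linalg.inv(c["cam_to_world"]);p=np.atleast_2d(P)@T[:3,:3].T+T[:3,3]
    q=np.c_[p[:,0]/-p[:,2],p[:,1]/p[:,2]]
    q=q*(1+c["k1"]*(q**2).sum(1))[:,None];K=c["camera_matrix"]
    return q*K[0,0]+K[:2,2]
def tri(c1,u1,c2,u2):
    o1,d1=ray(c1,u1);o2,d2=ray(c2,u2);out=[]
    for a,b in zip(d1,d2):
        t=np.linalg.lstsq(np.c_[a,-b],o2-o1,rcond=None)[0];p=o1+a*t[0];q=o2+b*t[1]
        out.append(np.r_[(p+q)/2,np.linalg.norm(p-q)])
    return np.array(out)
def crop(c,x,y,w,h,k,fn):
    cv2.imwrite(fn,cv2.resize(c["pixels"][y:y+h,x:x+w,::-1],None,fx=k,fy=k,interpolation=cv2.INTER_CUBIC))
E
python3 - <<'E'
from h import *
t=pickle.load(open("top.pkl","rb"));s=pickle.load(open("scene.pkl","rb"))
a=cv2.resize(t["pixels"][175:290,90:235,::-1],(725,575),interpolation=cv2.INTER_CUBIC);cv2.imwrite("pics/ts.png",a)
crop(s,235,85,130,110,5,"pics/ss.png")
crop(t,300,190,60,100,6,"pics/tr.png")
a=cv2.resize(t["pixels"][190:290,300:360,::-1],None,fx=6,fy=6,interpolation=cv2.INTER_CUBIC)
b=cv2.resize(s["pixels"][185:275,145:200,::-1],None,fx=6,fy=6,interpolation=cv2.INTER_CUBIC)
m=np.zeros((600,700,3),np.uint8);m[:,:360]=a;m[:540,365:695]=b;cv2.imwrite("pics/r.png",m)
print(onz(t,[[163,205],[179,219],[196,233]],.05))
print(onz(t,[[338,211],[332,230],[326,251],[320,272]],.024))
E
```

```text
[[0.59418574 0.15780959 0.05      ]
 [0.56088086 0.12045085 0.05      ]
 [0.52780506 0.08104011 0.05      ]]
[[ 0.5737999  -0.2523361   0.024     ]
 [ 0.52933599 -0.23659318  0.024     ]
 [ 0.48059112 -0.22077413  0.024     ]
 [ 0.43231204 -0.20506752  0.024     ]]
```

View pics/ts.png

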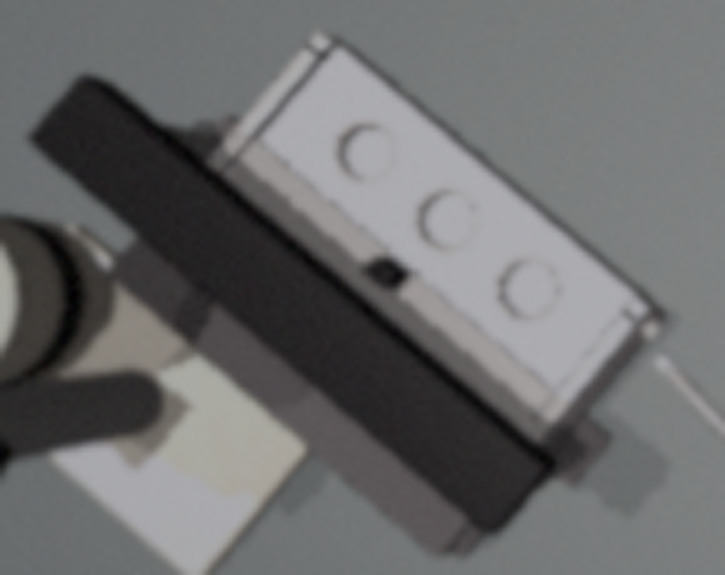

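View pics/ss.png

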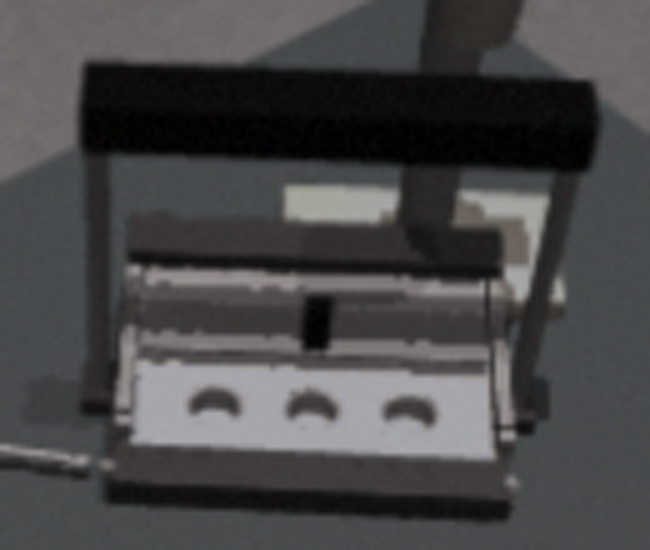

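View pics/r.png

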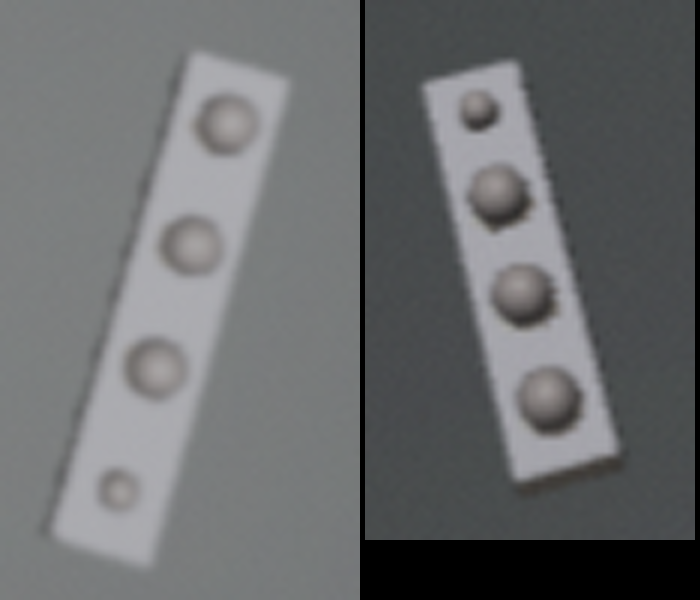

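The station crop of the top view shows the wells at (367,152), (448,218) and (529,289), and the tab at (387,272). In the scene crop the wells are at (215,404), (312,409) and (410,414). The rack crops give clear ball centres in both views, with the small ball at the end nearest the robot.

Run:
```python
from h import *
np.set_printoptions(precision=4,suppress=True)
t=pickle.load(open("top.pkl","rb"));s=pickle.load(open("scene.pkl","rb"))
f=lambda p,k,x,y:(np.float64(p)+.5)/k-.5+[x,y]
bt=f([[226,124],[191,245],[156,368],[119,491]],6,300,190)
bs=f(np.float64([[548,400],[523,295],[498,195],[478,109]])-[365,0],6,145,185)
print("balls tri\n",tri(t,bt,s,bs));z=[.024]*3+[.0193]
print(np.hstack([np.vstack([onz(c,u[i],z[i])[0] for i in range(4)]) for c,u in((t,bt),(s,bs))]))
wt=f([[367,152],[448,218],[529,289]],5,90,175);ws=f([[215,404],[312,409],[410,414]],5,235,85)
print("wells\n",tri(t,wt,s,ws));print(np.hstack([onz(t,wt,.05),onz(s,ws,.05)]))
W=onz(t,wt,.05);d=W[0]-W[2];print(np.linalg.norm(d),np.degrees(np.arctan2(d[1],d[0])))
W=onz(s,ws,.05);d=W[0]-W[2];print(np.linalg.norm(d),np.degrees(np.arctan2(d[1],d[0])))
# lamp top-front edge and front rail-corner line directions
L=onz(t,f([[140,112],[530,432]],5,90,175),.215);d=L[0]-L[1];print("lamp",np.degrees(np.arctan2(d[1],d[0])))
L=onz(t,f([[350,58],[620,278]],5,90,175),.05);d=L[0]-L[1];print("deck",np.degrees(np.arctan2(d[1],d[0])))
L=onz(s,f([[110,462],[508,465]],5,235,85),.05);d=L[0]-L[1];print("deck",L,np.degrees(np.arctan2(d[1],d[0])))
tab=f([[387,272]],5,90,175);print("tab",onz(t,tab,.095))
# depth check
for n,c,u in(("t",t,bt),("s",s,bs),("tw",t,wt+[8,8])):print(n,[float(c["z_map"][int(round(v)),int(round(x))]) for x,v in u])
print(onz(t,[[278,136],[245,275],[225,243],[268,295],[381,156]],.02))
```

```text
balls tri
 [[ 0.576  -0.2499  0.0239  0.0017]
 [ 0.5289 -0.2342  0.0241  0.0022]
 [ 0.4814 -0.2186  0.0249  0.0024]
 [ 0.434  -0.203   0.0201  0.003 ]]
[[ 0.5756 -0.2506  0.024   0.5765 -0.2492  0.024 ]
 [ 0.5284 -0.2352  0.024   0.5294 -0.2332  0.024 ]
 [ 0.4808 -0.2198  0.024   0.4814 -0.2174  0.024 ]
 [ 0.4332 -0.2044  0.0193  0.4342 -0.2015  0.0193]]
wells
 [[0.571  0.107  0.0896 0.0906]
 [0.5635 0.1211 0.0505 0.0029]
 [0.5638 0.1213 0.0466 0.1027]]
[[0.5942 0.1578 0.05   0.5309 0.0854 0.05  ]
 [0.5627 0.12   0.05   0.5639 0.1228 0.05  ]
 [0.5292 0.0824 0.05   0.597  0.1605 0.05  ]]
0.09952156256887268 49.24185608841541
0.09997925862223123 -131.354073980901
lamp 50.28441077595342
deck 50.13894362162388
deck [[0.5296 0.0187 0.05  ]
 [0.6524 0.1762 0.05  ]] -127.94555273948222
tab [[0.5378 0.1386 0.095 ]]
t [0.9755464196205139, 0.971196711063385, 0.9663673639297485, 0.9731983542442322]
s [0.8804067969322205, 0.9086990356445312, 0.9383417963981628, 0.9712639451026917]
tw [0.9731244444847107, 0.9697573781013489, 0.9674069881439209]
[[ 0.7585 -0.1155  0.02  ]
 [ 0.4274 -0.0297  0.02  ]
 [ 0.5029  0.0165  0.02  ]
 [ 0.3806 -0.0828  0.02  ]
 [ 0.7037 -0.3599  0.02  ]]
```

Call:
carry_out(plan=[[[0.06,-0.17,0.08,0,0,0,0.6],[0.06,-0.17,0.08,0,0,0,0.6],[0.06,-0.17,0.08,0,0,0,0.6],[0.06,-0.17,0.08,0,0,0,0.6],[0.06,-0.17,0.08,0,0,0,0.6]]])

```text
time_s: 0.52
eef_pos: [0.28, 0.3593, 0.3123]
eef_rot: [0.0, 0.195, 0.981, -0.0]
wrist_force: [0.7, 0.5, 1.7]
opening: 0.601
grasp_force: 0.0
```

Call:
carry_out(plan=[[[0.035,-0.18,0.01,0,0,0,0.6],[0.035,-0.18,0.01,0,0,0,0.6],[0.035,-0.18,0.01,0,0,0,0.6],[0.035,-0.18,0.01,0,0,0,0.6],[0.035,-0.18,0.01,0,0,0,0.6]]])

```text
time_s: 0.93
eef_pos: [0.3148, 0.178, 0.3213]
eef_rot: [0.001, 0.196, 0.981, -0.001]
wrist_force: [0.1, 0.0, -0.4]
opening: 0.602
grasp_force: 0.0
```

Call:
carry_out(plan=[[[0.035,-0.18,0.01,0,0,0,0.6],[0.035,-0.18,0.01,0,0,0,0.6],[0.035,-0.18,0.01,0,0,0,0.6],[0.035,-0.18,0.01,0,0,0,0.6],[0.035,-0.18,0.01,0,0,0,0.6]]])

```text
time_s: 1.35
eef_pos: [0.3497, -0.0026, 0.3314]
eef_rot: [0.0, 0.197, 0.98, -0.001]
wrist_force: [0.2, 0.2, -0.3]
opening: 0.596
grasp_force: 0.0
```

Call:
carry_out(plan=[[[0.1,-0.16,-0.07,0,0,0.07,0.6],[0.1,-0.16,-0.07,0,0,0.07,0.6],[0.1,-0.16,-0.07,0,0,0.07,0.6],[0.1,-0.16,-0.07,0,0,0.07,0.6],[0.1,-0.16,-0.07,0,0,0.07,0.6]]])

```text
time_s: 1.77
eef_pos: [0.45, -0.1608, 0.2597]
eef_rot: [-0.0, 0.161, 0.987, 0.0]
wrist_force: [0.6, 0.6, 0.7]
opening: 0.598
grasp_force: 0.0
```

Call:
carry_out(plan=[[[0.031,-0.058,-0.19,0,0,0,0.6],[0.031,-0.058,-0.19,0,0,0,0.6],[0.031,-0.058,-0.19,0,0,0,0.6],[0.031,-0.058,-0.19,0,0,0,0.6],[0.031,-0.058,-0.19,0,0,0,0.6]]])

```text
time_s: 2.18
eef_pos: [0.4796, -0.2165, 0.0681]
eef_rot: [-0.001, 0.16, 0.987, 0.001]
wrist_force: [0.1, 0.2, 1.0]
opening: 0.601
grasp_force: 0.0
```

Run:
```python
from bench import *
from h import *
print(get_obs()["eef_pos"])
t=camera("top");s=camera("scene")
m=np.zeros((480,800,3),np.uint8)
for i,(c,x,y) in enumerate(((t,292,212),(s,130,165))):
    m[:,i*400:i*400+400]=cv2.resize(c["pixels"][y:y+80,x:x+66,::-1],(400,480),interpolation=cv2.INTER_CUBIC)
cv2.imwrite("pics/g1.png",m);print(get_obs()["eef_pos"])
```

```text
[ 0.47960766 -0.21652337  0.06806938]
[ 0.47649998 -0.21462984  0.0644878 ]
```

View pics/g1.png

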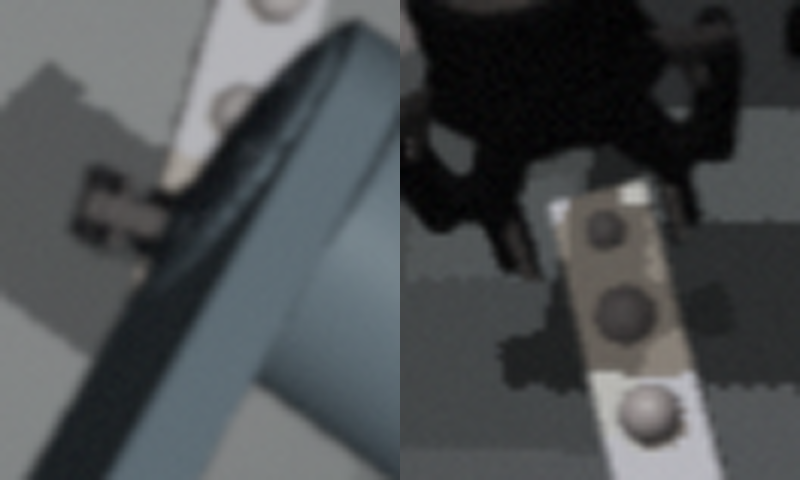

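The picture shows the open fingers above the rack. The arm hides the target ball in the top view, and in the scene view the ball is at (627,315). The arm is still settling, so I'll hold and read it again.

Call:
carry_out(plan=[[[0,0,0,0,0,0,0.6],[0,0,0,0,0,0,0.6],[0,0,0,0,0,0,0.6],[0,0,0,0,0,0,0.6],[0,0,0,0,0,0,0.6]]])

```text
time_s: 2.7
eef_pos: [0.4816, -0.2169, 0.0734]
eef_rot: [0.002, 0.16, 0.987, -0.001]
wrist_force: [-0.5, -0.1, -0.5]
opening: 0.599
grasp_force: 0.0
```

Run:
```python
from bench import *
for i in range(4): print(get_obs()["eef_pos"],get_obs()["dq"].round(3)); camera("top")
```

```text
[ 0.48161336 -0.2169313   0.0734376 ] [-0.002  0.01   0.006 -0.001 -0.001 -0.001]
[ 0.48139406 -0.21682463  0.07304981] [-0.     0.012  0.005 -0.001 -0.    -0.001]
[ 0.48115716 -0.21676862  0.07265791] [-0.     0.013  0.003  0.001 -0.002  0.002]
[ 0.48101377 -0.21668062  0.07232653] [-0.005  0.012  0.002 -0.    -0.001 -0.001]
```

Call:
carry_out(plan=[[[0.0,-0.001,-0.015,0,0,0,0.6],[0.0,-0.002,-0.03,0,0,0,0.6],[0.0,-0.002,-0.042,0,0,0,0.6],[0.0,-0.002,-0.048,0,0,0,0.6],[0.0,-0.002,-0.05,0,0,0,0.6]]])

```text
time_s: 3.32
eef_pos: [0.4796, -0.2179, 0.0199]
eef_rot: [-0.001, 0.16, 0.987, 0.001]
wrist_force: [0.1, 0.8, 0.1]
opening: 0.601
grasp_force: 0.0
```

Call:
carry_out(plan=[[[0,0,-0.002,0,0,0,0.6],[0,0,-0.003,0,0,0,0.6],[0,0,-0.003,0,0,0,0.6],[0,0,-0.003,0,0,0,0.6],[0,0,-0.003,0,0,0,0.6]]])

```text
time_s: 3.73
eef_pos: [0.4809, -0.2188, 0.0188]
eef_rot: [0.0, 0.16, 0.987, -0.0]
wrist_force: [0.0, 0.1, -0.3]
opening: 0.604
grasp_force: 0.0
```

Call:
carry_out(plan=[[[0,0,-0.002,0,0,0,0.6],[0,0,-0.002,0,0,0,0.3],[0,0,-0.002,0,0,0,0.1],[0,0,-0.002,0,0,0,0.1],[0,0,-0.002,0,0,0,0.1]]])

```text
time_s: 4.15
eef_pos: [0.4808, -0.2181, 0.0166]
eef_rot: [0.0, 0.16, 0.987, 0.0]
wrist_force: [0.1, 3.8, 5.1]
opening: 0.236
grasp_force: 58.5
```

Call:
carry_out(plan=[[[0,0,0,0,0,0,0.1],[0,0,0.005,0,0,0,0.1],[0,0,0.02,0,0,0,0.1],[0,0,0.05,0,0,0,0.1],[0,0,0.08,0,0,0,0.1]]])

```text
time_s: 4.57
eef_pos: [0.4792, -0.2182, 0.096]
eef_rot: [-0.002, 0.16, 0.987, 0.0]
wrist_force: [0.9, -0.6, 0.3]
opening: 0.238
grasp_force: 58.8
```

Run:
```python
from scipy.spatial.transform import Rotation as R
import numpy as np
for th in(25,30):
    print(th,(R.from_rotvec(np.radians(th)*np.array([.6494,.7604,0]))*R.from_rotvec([0,0,-.384])).as_rotvec())
q0=R.from_quat([.161,.987,0,0]);g=R.from_rotvec(np.radians(25)*np.array([.6494,.7604,0]))*R.from_rotvec([0,0,-.384])*q0
print(np.roll(g.as_quat(),1),g.as_matrix())
from bench import get_obs;print(get_obs()["eef_pos"])
```

```text
25 [ 0.21614358  0.38207389 -0.37785885]
30 [ 0.2593632   0.45847259 -0.37514454]
[-0.20307709  0.33815808  0.91586369  0.0748499 ] [[-6.88817614e-01  6.49814020e-01 -3.21359665e-01]
 [ 5.89012821e-01  7.60093206e-01  2.74448930e-01]
 [ 4.22604060e-01 -2.39705418e-04 -9.06314378e-01]]
[ 0.47920196 -0.21820119  0.09601605]
```

Call:
carry_out(plan=[[[0.016,0.034,0.01,0.043,0.076,-0.076,0.1],[0.032,0.068,0.02,0.086,0.153,-0.151,0.1],[0.048,0.102,0.03,0.13,0.229,-0.227,0.1],[0.064,0.136,0.04,0.173,0.306,-0.302,0.1],[0.08,0.17,0.05,0.216,0.382,-0.378,0.1]]])

```text
time_s: 4.98
eef_pos: [0.5616, -0.0474, 0.1475]
eef_rot: [-0.204, 0.339, 0.915, 0.075]
wrist_force: [0.5, -0.8, -0.8]
opening: 0.238
grasp_force: 58.8
```

Call:
carry_out(plan=[[[0.02,0.04,0,0,0,0,0.1],[0.04,0.08,0,0,0,0,0.1],[0.06,0.12,0,0,0,0,0.1],[0.07,0.15,0,0,0,0,0.1],[0.078,0.171,0,0,0,0,0.1]]])

```text
time_s: 5.4
eef_pos: [0.6393, 0.1263, 0.146]
eef_rot: [-0.203, 0.336, 0.917, 0.075]
wrist_force: [0.0, 0.2, -1.0]
opening: 0.238
grasp_force: 58.8
```

Call:
carry_out(plan=[[[0,0,-0.005,0,0,0,0.1],[0,0,-0.02,0,0,0,0.1],[0,0,-0.03,0,0,0,0.1],[0,0,-0.038,0,0,0,0.1],[0,0,-0.04,0,0,0,0.1]]])

```text
time_s: 5.82
eef_pos: [0.6369, 0.121, 0.1033]
eef_rot: [-0.205, 0.339, 0.915, 0.074]
wrist_force: [-0.2, 0.9, -1.0]
opening: 0.241
grasp_force: 58.8
```

Call:
carry_out(plan=[[[-0.01,0.009,-0.004,0,0,0,0.1],[-0.022,0.019,-0.008,0,0,0,0.1],[-0.034,0.029,-0.012,0,0,0,0.1],[-0.042,0.036,-0.016,0,0,0,0.1],[-0.046,0.039,-0.018,0,0,0,0.1]]])

```text
time_s: 6.23
eef_pos: [0.5912, 0.1616, 0.0877]
eef_rot: [-0.204, 0.338, 0.916, 0.075]
wrist_force: [0.1, 0.1, -1.1]
opening: 0.239
grasp_force: 58.8
```

Call:
carry_out(plan=[[[0,0,0,0,0,0,0.1],[0,0,0,0,0,0,0.1],[0,0,0,0,0,0,0.1],[0,0,0,0,0,0,0.1],[0,0,0,0,0,0,0.1]]])

```text
time_s: 6.65
eef_pos: [0.5932, 0.161, 0.0885]
eef_rot: [-0.203, 0.338, 0.916, 0.075]
wrist_force: [-0.0, 0.2, -1.9]
opening: 0.241
grasp_force: 58.8
```

Run:
```python
from bench import *
from h import *
np.set_printoptions(precision=4,suppress=True)
from scipy.spatial.transform import Rotation as R
def rep():
    o=get_obs();M=R.from_quat(np.roll(o["eef_rot"],-1)).as_matrix();return o["eef_pos"],o["eef_pos"]-.0075*M[:,2]
print(rep())
t=camera("top");s=camera("scene");print(rep())
m=np.zeros((500,800,3),np.uint8)
for i,(c,x,y) in enumerate(((t,130,170),(s,260,130))):
    m[:,i*400:i*400+400]=cv2.resize(c["pixels"][y:y+100,x:x+80,::-1],(400,500),interpolation=cv2.INTER_CUBIC)
cv2.imwrite("pics/p1.png",m)
```

```text
(array([0.5932, 0.161 , 0.0885]), array([0.5956, 0.1589, 0.0953]))
(array([0.5929, 0.1612, 0.0884]), array([0.5953, 0.1591, 0.0952]))
```

View pics/p1.png

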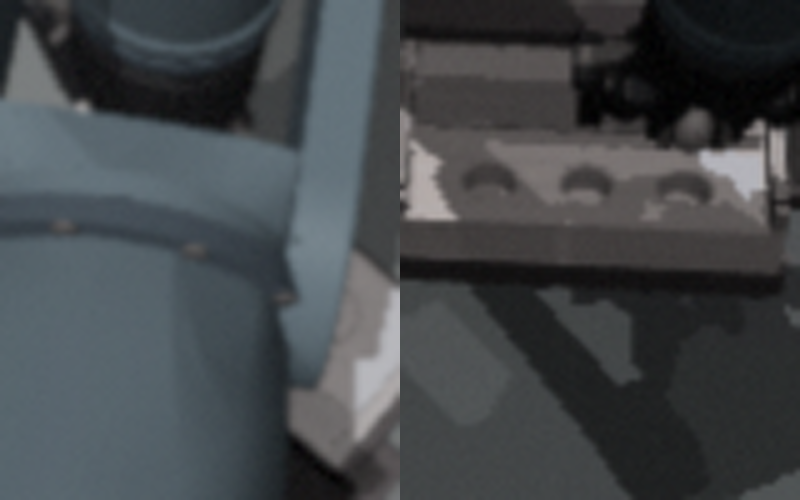

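The scene half shows the ball held at (695,127), between the fingers and above the right-hand well at (684,187). The top view is hidden by the arm. Next I'll check the ball's position against the well along the scene rays.

Run:
```python
from h import *
np.set_printoptions(precision=4,suppress=True)
s=pickle.load(open("scene.pkl","rb"))
u=[[(295.5)/5-.5+260,127.5/5-.5+130],[(284.5)/5-.5+260,187.5/5-.5+130]]
print(u,proj(s,[[.5953,.1591,.0952],[.5955,.1595,.05]]))
print(onz(s,u[:1],.0952),onz(s,u[1:],.05))
```

```text
[[318.6, 155.0], [316.4, 167.0]] [[317.8226 154.8773]
 [315.9306 167.2304]]
[[0.5968 0.1603 0.0952]] [[0.5956 0.161  0.05  ]]
```

Call:
carry_out(plan=[[[0,0,-0.008,0,0,0,0.1],[0,0,-0.017,0,0,0,0.1],[0,0,-0.025,0,0,0,0.1],[0,0,-0.029,0,0,0,0.1],[0,0,-0.031,0,0,0,0.1]]])

```text
time_s: 7.17
eef_pos: [0.5915, 0.1615, 0.0556]
eef_rot: [-0.204, 0.338, 0.916, 0.075]
wrist_force: [-0.2, -0.9, -0.2]
opening: 0.239
grasp_force: 58.8
```

Call:
carry_out(plan=[[[0,0,0,0,0,0,0.1],[0,0,-0.001,0,0,0,0.1],[0,0,-0.002,0,0,0,0.1],[0,0,-0.002,0,0,0,0.1],[0,0,-0.002,0,0,0,0.1]]])

```text
time_s: 7.58
eef_pos: [0.5927, 0.1614, 0.0556]
eef_rot: [-0.203, 0.337, 0.916, 0.075]
wrist_force: [0.1, 0.5, -2.5]
opening: 0.238
grasp_force: 58.8
```

Call:
carry_out(plan=[[[0,0,0,0,0,0,0.3],[0,0,0,0,0,0,0.4],[0,0,0,0,0,0,0.45],[0,0,0,0,0,0,0.45],[0,0,0,0,0,0,0.45]]])

```text
time_s: 8.0
eef_pos: [0.5926, 0.1614, 0.0554]
eef_rot: [-0.203, 0.337, 0.916, 0.075]
wrist_force: [0.2, -0.6, 0.6]
opening: 0.448
grasp_force: 0.0
```

Call:
carry_out(plan=[[[0.005,-0.004,0.012,0,0,0,0.45],[0.01,-0.008,0.025,0,0,0,0.45],[0.025,-0.02,0.045,0,0,0,0.45],[0.045,-0.04,0.07,0,0,0,0.45],[0.06,-0.06,0.09,0,0,0,0.45]]])

```text
time_s: 8.42
eef_pos: [0.654, 0.101, 0.1481]
eef_rot: [-0.202, 0.337, 0.917, 0.075]
wrist_force: [0.7, -0.3, -0.3]
opening: 0.448
grasp_force: 0.0
```

Run:
```python
from bench import *
from h import *
s=camera("scene")
crop(s,255,140,90,60,6,"pics/p2.png");print(get_obs()["eef_pos"])
```

```text
[0.65861521 0.09592925 0.15261634]
```

View pics/p2.png

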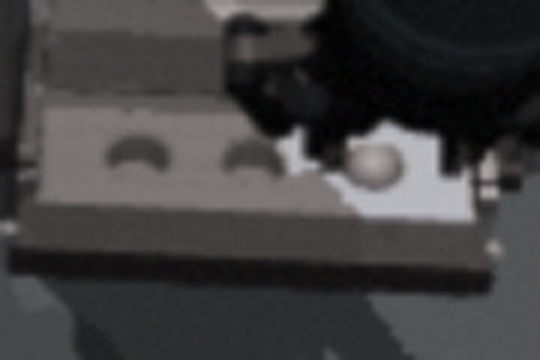

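In the scene crop ball 1 sits at (373,166) in the right-hand well, with the other two wells still empty. Now for the second ball.

Call:
carry_out(plan=[[[-0.012,-0.034,0,-0.043,-0.076,0.076,0.6],[-0.025,-0.067,0,-0.086,-0.153,0.151,0.6],[-0.037,-0.1,0,-0.13,-0.229,0.227,0.6],[-0.05,-0.134,0,-0.173,-0.306,0.302,0.6],[-0.062,-0.168,0,-0.216,-0.382,0.378,0.6]]])

```text
time_s: 8.88
eef_pos: [0.5906, -0.0682, 0.1468]
eef_rot: [0.003, 0.158, 0.987, -0.001]
wrist_force: [-0.1, -0.6, 0.5]
opening: 0.603
grasp_force: 0.0
```

Call:
carry_out(plan=[[[-0.015,-0.04,-0.005,0,0,0,0.6],[-0.03,-0.08,-0.015,0,0,0,0.6],[-0.045,-0.12,-0.03,0,0,0,0.6],[-0.057,-0.152,-0.04,0,0,0,0.6],[-0.062,-0.167,-0.045,0,0,0,0.6]]])

```text
time_s: 9.3
eef_pos: [0.5264, -0.2378, 0.1]
eef_rot: [-0.0, 0.162, 0.987, -0.001]
wrist_force: [1.0, -0.2, -0.7]
opening: 0.598
grasp_force: 0.0
```

Call:
carry_out(plan=[[[0,0,-0.01,0,0,0,0.6],[0,0,-0.02,0,0,0,0.6],[0,0,-0.03,0,0,0,0.6],[0,0,-0.03,0,0,0,0.6],[0,0,-0.03,0,0,0,0.6]]])

```text
time_s: 9.72
eef_pos: [0.5285, -0.2318, 0.0695]
eef_rot: [-0.001, 0.159, 0.987, 0.001]
wrist_force: [-0.6, 1.0, -0.0]
opening: 0.602
grasp_force: 0.0
```

Call:
carry_out(plan=[[[0,0,0,0,0,0,0.6],[0,0,0,0,0,0,0.6],[0,0,0,0,0,0,0.6],[0,0,0,0,0,0,0.6],[0,0,0,0,0,0,0.6]]])

```text
time_s: 10.13
eef_pos: [0.5288, -0.2335, 0.0707]
eef_rot: [0.0, 0.16, 0.987, -0.0]
wrist_force: [1.4, -0.5, -0.1]
opening: 0.602
grasp_force: 0.0
```

Good alignment (target 0.529, -0.234). Descend, settle, close and lift.

Call:
carry_out(plan=[[[0.0,0,-0.015,0,0,0,0.6],[0.0,0,-0.03,0,0,0,0.6],[0.0,0,-0.042,0,0,0,0.6],[0.0,0,-0.05,0,0,0,0.6],[0.0,0,-0.054,0,0,0,0.6]]])

```text
time_s: 10.55
eef_pos: [0.5278, -0.2331, 0.0148]
eef_rot: [-0.001, 0.16, 0.987, 0.0]
wrist_force: [-0.1, 0.2, -0.5]
opening: 0.6
grasp_force: 0.0
```

Call:
carry_out(plan=[[[0,0,0,0,0,0,0.6],[0,0,0,0,0,0,0.6],[0,0,0,0,0,0,0.4],[0,0,0,0,0,0,0.1],[0,0,0,0,0,0,0.1]]])

```text
time_s: 10.97
eef_pos: [0.5292, -0.2338, 0.0173]
eef_rot: [0.001, 0.16, 0.987, -0.0]
wrist_force: [-0.5, 2.1, 3.2]
opening: 0.24
grasp_force: 58.6
```

Call:
carry_out(plan=[[[0,0,0,0,0,0,0.1],[0,0,0,0,0,0,0.1],[0,0,0.005,0,0,0,0.1],[0,0,0.03,0,0,0,0.1],[0,0,0.06,0,0,0,0.1]]])

```text
time_s: 11.38
eef_pos: [0.5263, -0.2322, 0.0744]
eef_rot: [-0.003, 0.16, 0.987, 0.001]
wrist_force: [0.3, 0.1, -0.8]
opening: 0.237
grasp_force: 58.8
```

Call:
carry_out(plan=[[[0.008,0.03,0.02,0.043,0.076,-0.076,0.1],[0.016,0.06,0.035,0.086,0.153,-0.151,0.1],[0.024,0.093,0.05,0.13,0.229,-0.227,0.1],[0.032,0.126,0.06,0.173,0.306,-0.302,0.1],[0.04,0.16,0.065,0.216,0.382,-0.378,0.1]]])

```text
time_s: 11.8
eef_pos: [0.57, -0.0726, 0.1438]
eef_rot: [-0.203, 0.339, 0.916, 0.075]
wrist_force: [0.5, -0.2, -0.4]
opening: 0.239
grasp_force: 58.7
```

Call:
carry_out(plan=[[[0.01,0.04,0,0,0,0,0.1],[0.02,0.08,0,0,0,0,0.1],[0.03,0.115,0,0,0,0,0.1],[0.036,0.145,0,0,0,0,0.1],[0.038,0.158,0,0,0,0,0.1]]])

```text
time_s: 12.22
eef_pos: [0.6064, 0.0885, 0.141]
eef_rot: [-0.203, 0.336, 0.917, 0.075]
wrist_force: [0.2, -0.5, -0.8]
opening: 0.239
grasp_force: 58.8
```

Call:
carry_out(plan=[[[0,0,-0.005,0,0,0,0.1],[0,0,-0.015,0,0,0,0.1],[0,0,-0.026,0,0,0,0.1],[0,0,-0.033,0,0,0,0.1],[0,0,-0.035,0,0,0,0.1]]])

```text
time_s: 12.63
eef_pos: [0.6051, 0.083, 0.1037]
eef_rot: [-0.205, 0.339, 0.915, 0.075]
wrist_force: [-1.0, -0.5, -0.6]
opening: 0.243
grasp_force: 58.8
```

Call:
carry_out(plan=[[[-0.01,0.009,-0.004,0,0,0,0.1],[-0.022,0.019,-0.008,0,0,0,0.1],[-0.034,0.029,-0.012,0,0,0,0.1],[-0.042,0.036,-0.016,0,0,0,0.1],[-0.046,0.039,-0.018,0,0,0,0.1]]])

```text
time_s: 13.05
eef_pos: [0.5592, 0.1237, 0.0876]
eef_rot: [-0.204, 0.338, 0.916, 0.075]
wrist_force: [0.2, -0.1, -0.6]
opening: 0.237
grasp_force: 58.8
```

Call:
carry_out(plan=[[[0,0,0,0,0,0,0.1],[0,0,0,0,0,0,0.1],[0,0,0,0,0,0,0.1],[0,0,0,0,0,0,0.1],[0,0,0,0,0,0,0.1]]])

```text
time_s: 13.47
eef_pos: [0.5613, 0.123, 0.0885]
eef_rot: [-0.203, 0.338, 0.916, 0.075]
wrist_force: [-0.2, 1.0, -0.5]
opening: 0.237
grasp_force: 58.8
```

Run:
```python
from bench import *
from h import *
np.set_printoptions(precision=4,suppress=True)
from scipy.spatial.transform import Rotation as R
def rep():
    o=get_obs();M=R.from_quat(np.roll(o["eef_rot"],-1)).as_matrix();return o["eef_pos"],o["eef_pos"]-.0068*M[:,2]
a=rep();s=camera("scene");print(a,rep(),proj(s,[a[1],[.5955,.1595,.044]]))
crop(s,255,130,90,70,6,"pics/p3.png")
```

```text
(array([0.5613, 0.123 , 0.0885]), array([0.5634, 0.1211, 0.0947])) (array([0.5611, 0.1231, 0.0885]), array([0.5633, 0.1212, 0.0946])) [[297.7281 154.3525]
 [315.6666 168.8084]]
```

View pics/p3.png

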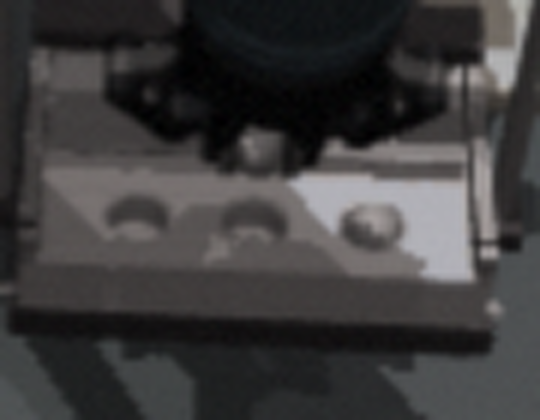

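The scene crop shows ball 1 seated in its well at (371,226). Ball 2 is held at (262,148), right over the middle well at (254,222). Lowering, releasing and retreating.

Call:
carry_out(plan=[[[0,0,-0.008,0,0,0,0.1],[0,0,-0.017,0,0,0,0.1],[0,0,-0.025,0,0,0,0.1],[0,0,-0.03,0,0,0,0.1],[0,0,-0.033,0,0,0,0.1]]])

```text
time_s: 13.93
eef_pos: [0.5596, 0.1236, 0.0537]
eef_rot: [-0.204, 0.338, 0.916, 0.075]
wrist_force: [-0.1, 0.6, -0.3]
opening: 0.243
grasp_force: 59.0
```

Call:
carry_out(plan=[[[0,0,0,0,0,0,0.1],[0,0,0,0,0,0,0.1],[0,0,0,0,0,0,0.1],[0,0,0,0,0,0,0.1],[0,0,0,0,0,0,0.1]]])

```text
time_s: 14.35
eef_pos: [0.5608, 0.1234, 0.0557]
eef_rot: [-0.203, 0.337, 0.916, 0.075]
wrist_force: [-0.9, 1.0, -1.5]
opening: 0.236
grasp_force: 58.8
```

Call:
carry_out(plan=[[[0,0,0,0,0,0,0.3],[0,0,0,0,0,0,0.4],[0,0,0,0,0,0,0.4],[0,0,0,0,0,0,0.4],[0,0,0,0,0,0,0.4]]])

```text
time_s: 14.77
eef_pos: [0.5606, 0.1234, 0.0553]
eef_rot: [-0.203, 0.338, 0.916, 0.075]
wrist_force: [-0.5, -0.2, -0.7]
opening: 0.401
grasp_force: 0.0
```

Call:
carry_out(plan=[[[0.005,-0.004,0.012,0,0,0,0.4],[0.01,-0.008,0.025,0,0,0,0.4],[0.025,-0.02,0.045,0,0,0,0.4],[0.045,-0.04,0.07,0,0,0,0.4],[0.06,-0.06,0.09,0,0,0,0.4]]])

```text
time_s: 15.18
eef_pos: [0.622, 0.0629, 0.1481]
eef_rot: [-0.202, 0.337, 0.916, 0.075]
wrist_force: [0.7, 0.4, 0.8]
opening: 0.402
grasp_force: 0.0
```

Call:
carry_out(plan=[[[-0.004,-0.031,0,-0.043,-0.076,0.076,0.6],[-0.009,-0.063,0,-0.086,-0.153,0.151,0.6],[-0.013,-0.094,0,-0.13,-0.229,0.227,0.6],[-0.018,-0.126,0,-0.173,-0.306,0.302,0.6],[-0.022,-0.157,0,-0.216,-0.382,0.378,0.6]]])

```text
time_s: 15.6
eef_pos: [0.5992, -0.0954, 0.1471]
eef_rot: [0.003, 0.158, 0.987, -0.001]
wrist_force: [0.2, -0.4, 1.4]
opening: 0.602
grasp_force: 0.0
```

Call:
carry_out(plan=[[[-0.006,-0.04,-0.005,0,0,0,0.6],[-0.012,-0.08,-0.015,0,0,0,0.6],[-0.018,-0.118,-0.03,0,0,0,0.6],[-0.021,-0.145,-0.04,0,0,0,0.6],[-0.023,-0.156,-0.045,0,0,0,0.6]]])

```text
time_s: 16.02
eef_pos: [0.5745, -0.2539, 0.1002]
eef_rot: [-0.0, 0.162, 0.987, -0.0]
wrist_force: [-0.1, 0.4, 0.1]
opening: 0.596
grasp_force: 0.0
```

Call:
carry_out(plan=[[[0,0,-0.01,0,0,0,0.6],[0,0,-0.02,0,0,0,0.6],[0,0,-0.03,0,0,0,0.6],[0,0,-0.03,0,0,0,0.6],[0,0,-0.03,0,0,0,0.6]]])

```text
time_s: 16.43
eef_pos: [0.5754, -0.2475, 0.0694]
eef_rot: [-0.001, 0.159, 0.987, 0.001]
wrist_force: [-1.1, 0.4, 0.9]
opening: 0.602
grasp_force: 0.0
```

Call:
carry_out(plan=[[[0,0,0,0,0,0,0.6],[0,0,0,0,0,0,0.6],[0,0,0,0,0,0,0.6],[0,0,0,0,0,0,0.6],[0,0,0,0,0,0,0.6]]])

```text
time_s: 16.85
eef_pos: [0.5758, -0.2496, 0.0707]
eef_rot: [0.0, 0.16, 0.987, -0.0]
wrist_force: [0.6, 0.5, -0.5]
opening: 0.603
grasp_force: 0.0
```

Call:
carry_out(plan=[[[0.0,0,-0.015,0,0,0,0.6],[0.0,0,-0.03,0,0,0,0.6],[0.0,0,-0.042,0,0,0,0.6],[0.0,0,-0.05,0,0,0,0.6],[0.0,0,-0.054,0,0,0,0.6]]])

```text
time_s: 17.27
eef_pos: [0.5747, -0.2491, 0.0147]
eef_rot: [-0.001, 0.16, 0.987, 0.0]
wrist_force: [-0.3, -0.0, -0.2]
opening: 0.601
grasp_force: 0.0
```

Call:
carry_out(plan=[[[0,0,0,0,0,0,0.6],[0,0,0,0,0,0,0.6],[0,0,0,0,0,0,0.4],[0,0,0,0,0,0,0.1],[0,0,0,0,0,0,0.1]]])

```text
time_s: 17.68
eef_pos: [0.5764, -0.2495, 0.0174]
eef_rot: [0.001, 0.16, 0.987, 0.0]
wrist_force: [0.9, 2.7, 3.6]
opening: 0.242
grasp_force: 58.5
```

Call:
carry_out(plan=[[[0,0,0,0,0,0,0.1],[0,0,0,0,0,0,0.1],[0,0,0.005,0,0,0,0.1],[0,0,0.03,0,0,0,0.1],[0,0,0.06,0,0,0,0.1]]])

```text
time_s: 18.1
eef_pos: [0.5732, -0.2484, 0.0742]
eef_rot: [-0.003, 0.16, 0.987, 0.001]
wrist_force: [-0.3, 1.0, 0.0]
opening: 0.237
grasp_force: 58.8
```

Call:
carry_out(plan=[[[0,0.03,0.02,0.043,0.076,-0.076,0.1],[0,0.06,0.035,0.086,0.153,-0.151,0.1],[0,0.09,0.05,0.13,0.229,-0.227,0.1],[0,0.12,0.06,0.173,0.306,-0.302,0.1],[-0.001,0.15,0.065,0.216,0.382,-0.378,0.1]]])

```text
time_s: 18.52
eef_pos: [0.5758, -0.0988, 0.1439]
eef_rot: [-0.203, 0.339, 0.916, 0.075]
wrist_force: [-0.2, -0.8, -0.2]
opening: 0.236
grasp_force: 58.7
```

Call:
carry_out(plan=[[[0,0.035,0,0,0,0,0.1],[0,0.07,0,0,0,0,0.1],[0,0.105,0,0,0,0,0.1],[0,0.135,0,0,0,0,0.1],[-0.001,0.146,0,0,0,0,0.1]]])

```text
time_s: 18.93
eef_pos: [0.5728, 0.0503, 0.1413]
eef_rot: [-0.204, 0.336, 0.917, 0.075]
wrist_force: [-0.3, -0.3, -0.0]
opening: 0.242
grasp_force: 58.8
```

Call:
carry_out(plan=[[[0,0,-0.005,0,0,0,0.1],[0,0,-0.015,0,0,0,0.1],[0,0,-0.026,0,0,0,0.1],[0,0,-0.033,0,0,0,0.1],[0,0,-0.035,0,0,0,0.1]]])

```text
time_s: 19.35
eef_pos: [0.5724, 0.0452, 0.1038]
eef_rot: [-0.205, 0.338, 0.915, 0.075]
wrist_force: [-0.5, -0.7, -0.5]
opening: 0.236
grasp_force: 58.8
```

Call:
carry_out(plan=[[[-0.01,0.009,-0.004,0,0,0,0.1],[-0.022,0.019,-0.008,0,0,0,0.1],[-0.034,0.029,-0.012,0,0,0,0.1],[-0.042,0.036,-0.016,0,0,0,0.1],[-0.046,0.039,-0.018,0,0,0,0.1]]])

```text
time_s: 19.77
eef_pos: [0.5262, 0.0857, 0.0875]
eef_rot: [-0.204, 0.338, 0.916, 0.075]
wrist_force: [-0.2, 0.2, -0.2]
opening: 0.236
grasp_force: 58.8
```

Call:
carry_out(plan=[[[0,0,0,0,0,0,0.1],[0,0,0,0,0,0,0.1],[0,0,0,0,0,0,0.1],[0,0,0,0,0,0,0.1],[0,0,0,0,0,0,0.1]]])

```text
time_s: 20.18
eef_pos: [0.5283, 0.085, 0.0885]
eef_rot: [-0.202, 0.338, 0.916, 0.075]
wrist_force: [-0.1, 0.0, -0.3]
opening: 0.235
grasp_force: 58.8
```

The pose matches the earlier placings, so I'll lower, release and retreat, then check the wells numerically.

Call:
carry_out(plan=[[[0,0,-0.008,0,0,0,0.1],[0,0,-0.017,0,0,0,0.1],[0,0,-0.025,0,0,0,0.1],[0,0,-0.03,0,0,0,0.1],[0,0,-0.033,0,0,0,0.1]]])

```text
time_s: 20.6
eef_pos: [0.5266, 0.0856, 0.0538]
eef_rot: [-0.204, 0.338, 0.916, 0.075]
wrist_force: [-0.5, -0.9, -0.5]
opening: 0.238
grasp_force: 58.8
```

Call:
carry_out(plan=[[[0,0,0,0,0,0,0.1],[0,0,0,0,0,0,0.1],[0,0,0,0,0,0,0.1],[0,0,0,0,0,0,0.1],[0,0,0,0,0,0,0.1]]])

```text
time_s: 21.02
eef_pos: [0.5279, 0.0854, 0.0556]
eef_rot: [-0.203, 0.337, 0.916, 0.075]
wrist_force: [-1.0, 0.9, -0.7]
opening: 0.235
grasp_force: 58.8
```

Call:
carry_out(plan=[[[0,0,0,0,0,0,0.3],[0,0,0,0,0,0,0.4],[0,0,0,0,0,0,0.4],[0,0,0,0,0,0,0.4],[0,0,0,0,0,0,0.4]]])

```text
time_s: 21.43
eef_pos: [0.5276, 0.0854, 0.0554]
eef_rot: [-0.203, 0.337, 0.916, 0.075]
wrist_force: [0.4, 0.1, -0.2]
opening: 0.397
grasp_force: 0.0
```

Call:
carry_out(plan=[[[0.005,-0.004,0.012,0,0,0,0.4],[0.01,-0.008,0.025,0,0,0,0.4],[0.025,-0.02,0.045,0,0,0,0.4],[0.045,-0.04,0.07,0,0,0,0.4],[0.08,-0.07,0.09,0,0,0,0.4]]])

```text
time_s: 21.85
eef_pos: [0.6015, 0.0213, 0.1441]
eef_rot: [-0.203, 0.336, 0.916, 0.075]
wrist_force: [1.5, -0.2, -0.4]
opening: 0.402
grasp_force: 0.0
```

Call:
carry_out(plan=[[[0.03,-0.026,0.01,0,0,0,0.4],[0.06,-0.052,0.02,0,0,0,0.4],[0.08,-0.07,0.02,0,0,0,0.4],[0.08,-0.07,0.02,0,0,0,0.4],[0.08,-0.07,0.02,0,0,0,0.4]]])

```text
time_s: 22.27
eef_pos: [0.6819, -0.0507, 0.1608]
eef_rot: [-0.203, 0.338, 0.916, 0.075]
wrist_force: [-0.3, 1.8, 0.1]
opening: 0.398
grasp_force: 0.0
```

Run:
```python
from bench import *
from h import *
np.set_printoptions(precision=4,suppress=True)
o=get_obs();print(o["eef_pos"],o["eef_rot"])
for n in("scene","top"):
    c=camera(n);pickle.dump(c,open(n+"2.pkl","wb"))
    a=pickle.load(open(n+".pkl","rb"))
    T=c["cam_to_world"]
    for w in([.5955,.1595],[.563,.1215],[.5305,.0835],[.4335,-.203]):
        u=proj(c,[[w[0],w[1],.044]])[0].round().astype(int)
        def wz(c,x,y):
            z=float(c["z_map"][y,x]);oo,d=ray(c,[[x,y]]);return (oo+d[0]*z)[2]
        print(n,w,max(wz(c,u[0]+i,u[1]+j) for i in(-2,0,2) for j in(-2,0,2)),wz(c,*u),wz(a,*u))
# tab: dark pixels near expected tab in scene view
for n in("scene","top"):
    c=pickle.load(open(n+"2.pkl","rb"));u=proj(c,[[.5379,.1429,.095],[.5379,.1429,.062]]);print(n,u)
    y0,x0=int(u[:,1].min())-6,int(u[:,0].min())-8
    print(c["pixels"][y0:y0+22,x0:x0+18].max(2))
```

```text
[ 0.6819 -0.0507  0.1608] [-0.2033  0.3383  0.9157  0.0751]
scene [0.5955, 0.1595] 0.4449641488963167 0.4361463280288658 0.03271747643671885
scene [0.563, 0.1215] 0.45553760265179366 0.45030255262201757 0.03395146543228278
scene [0.5305, 0.0835] 0.4632956105601845 0.4602560792807687 0.03297787448641787
scene [0.4335, -0.203] 0.015374165255855332 0.01411711312297037 0.014425086765779915
top [0.5955, 0.1595] 0.057973436704874204 0.05151277211006344 0.03059107101318348
top [0.563, 0.1215] 0.056220495932194914 0.05597302898371881 0.033691373917453804
top [0.5305, 0.0835] 0.5773089953995945 0.5585442999961406 0.03042248805911063
top [0.4335, -0.203] 0.026306135376979567 0.026306135376979567 0.026004138761090645
scene [[297.6554 144.7274]
 [296.685  153.9092]]
[[105 104 103 103 104 105 101 103 101 101  99  99  98  97  97  96  97  94]
 [104 103 101 101 102 102  99 102  98  98  97  96  97  95  94  94  95  93]
 [102 101 101 102 102  99  98  98  95  95  96  94  94  93  95  93  91  92]
 [100  99 100 100  98  99  96  97  96  94  96  93  92  92  90  91  89  89]
 [ 98  98  97  97  96  96  94  93  
[... 2313 characters left out ...]
119 148 162 168 171 171]
 [ 47  46  37  25  19  24  48  72  94 104 107 108 110 122 137 156 168 170]
 [ 48  47  45  40  30  20  21  40  70  93 103 107 108 109 114 131 154 167]
 [ 49  48  48  47  39  31  22  21  42  70  92 104 107 109 108 113 132 155]
 [ 50  48  50  49  46  41  34  20  20  39  65  91 102 107 108 108 113 131]
 [ 48  47  48  49  48  49  43  32  24  21  35  61  81  98 105 109 108 112]
 [ 47  46  47  47  49  50  48  45  38  26  18  31  53  79  96 105 108 109]
 [ 48  48  49  47  47  50  48  47  47  37  25  21  22  49  73  95 105 107]
 [ 48  49  49  51  48  49  48  50  50  46  40  30  19  24  42  71  93 104]
 [ 47  48  47  45  48  48  48  49  49  49  46  42  32  22  18  39  67  92]]
```

Run:
```python
from bench import *
import numpy as np
from scipy.spatial.transform import Rotation as R
np.set_printoptions(precision=4,suppress=True)
o=get_obs();q=o["q"];M=R.from_quat(np.roll(o["eef_rot"],-1)).as_matrix();p=o["eef_pos"];tz=M[:,2]
n=np.array([-np.sin(q[0]),np.cos(q[0]),0]);L=(n@p)/(n@tz);W=p-L*tz
print(q,p,"L",L,"W",W,"forearm deg from up",np.degrees(q[1]+q[2]))
xs=np.array([-.7604,.6494,0]);ys=np.array([-.6494,-.7604,0]);O=np.array([.563,.1215,0])
f=np.array([np.cos(q[0])*np.sin(q[1]+q[2]),np.sin(q[0])*np.sin(q[1]+q[2]),np.cos(q[1]+q[2])])
print("check tool-forearm angle",np.degrees(np.arccos(f@tz)),np.degrees(q[4]))
```

```text
[-0.321   0.7503  1.0164  0.1635  1.7818 -1.1848] [ 0.6808 -0.0488  0.1611] L 1.0591916483391235 W [ 1.0229 -0.3401  1.1203] forearm deg from up 101.22480327869607
check tool-forearm angle 102.09000993175115 102.09000993175115
```

Call:
carry_out(plan=[[[-0.014,0.026,-0.006,0.034,0.04,0,0.4],[-0.029,0.052,-0.012,0.068,0.08,0,0.4],[-0.043,0.079,-0.018,0.102,0.119,0,0.4],[-0.058,0.105,-0.024,0.136,0.159,0,0.4],[-0.072,0.131,-0.03,0.17,0.199,0,0.4]]])

```text
time_s: 22.78
eef_pos: [0.6078, 0.084, 0.1323]
eef_rot: [-0.322, 0.324, 0.882, 0.119]
wrist_force: [0.3, -0.4, 0.1]
opening: 0.399
grasp_force: 0.0
```

Call:
carry_out(plan=[[[0,0,-0.008,0,0,0,0.4],[0,0,-0.02,0,0,0,0.4],[0,0,-0.032,0,0,0,0.4],[0,0,-0.039,0,0,0,0.4],[0,0,-0.041,0,0,0,0.4]]])

```text
time_s: 23.2
eef_pos: [0.6089, 0.0811, 0.0892]
eef_rot: [-0.322, 0.325, 0.881, 0.118]
wrist_force: [-0.4, -0.1, -0.6]
opening: 0.403
grasp_force: 0.0
```

Call:
carry_out(plan=[[[0,0,0,0,0,0,0.4],[0,0,0,0,0,0,0.4],[0,0,0,0,0,0,0.4],[0,0,0,0,0,0,0.4],[0,0,0,0,0,0,0.4]]])

```text
time_s: 23.62
eef_pos: [0.61, 0.0814, 0.0915]
eef_rot: [-0.32, 0.325, 0.882, 0.119]
wrist_force: [-0.4, 0.5, 0.2]
opening: 0.4
grasp_force: 0.0
```

Run:
```python
from bench import *
from h import *
from scipy.spatial.transform import Rotation as R
np.set_printoptions(precision=4,suppress=True)
o=get_obs();M=R.from_quat(np.roll(o["eef_rot"],-1)).as_matrix();print(o["eef_pos"],o["q"]);print(M)
print("to go",np.array([.533,.1471,.0793])-o["eef_pos"])
```

```text
[0.61   0.0814 0.0915] [-0.2216  0.8109  1.1602  0.3127  1.7965 -1.1154]
[[-0.5839  0.649  -0.4877]
 [ 0.4971  0.7608  0.4172]
 [ 0.6418  0.0011 -0.7668]]
to go [-0.077   0.0657 -0.0122]
```

Move in slowly over two calls, then settle.

Call:
carry_out(plan=[[[-0.006,0.005,-0.001,0,0,0,0.4],[-0.014,0.012,-0.003,0,0,0,0.4],[-0.023,0.02,-0.005,0,0,0,0.4],[-0.032,0.027,-0.006,0,0,0,0.4],[-0.041,0.035,-0.007,0,0,0,0.4]]])

```text
time_s: 24.03
eef_pos: [0.5677, 0.1172, 0.0838]
eef_rot: [-0.321, 0.325, 0.882, 0.118]
wrist_force: [0.6, -1.0, 0.5]
opening: 0.398
grasp_force: 0.0
```

Call:
carry_out(plan=[[[-0.01,0.008,-0.001,0,0,0,0.4],[-0.019,0.016,-0.002,0,0,0,0.4],[-0.027,0.023,-0.003,0,0,0,0.4],[-0.033,0.028,-0.004,0,0,0,0.4],[-0.036,0.031,-0.005,0,0,0,0.4]]])

```text
time_s: 24.45
eef_pos: [0.5316, 0.1484, 0.0789]
eef_rot: [-0.321, 0.325, 0.882, 0.118]
wrist_force: [0.2, 0.8, 0.7]
opening: 0.398
grasp_force: 0.0
```

Call:
carry_out(plan=[[[0,0,0,0,0,0,0.4],[0,0,0,0,0,0,0.4],[0,0,0,0,0,0,0.4],[0,0,0,0,0,0,0.4],[0,0,0,0,0,0,0.4]]])

```text
time_s: 24.87
eef_pos: [0.533, 0.1472, 0.0789]
eef_rot: [-0.321, 0.325, 0.882, 0.119]
wrist_force: [-0.5, -0.2, -0.5]
opening: 0.398
grasp_force: 0.0
```

Run:
```python
from bench import *
from h import *
c=camera("scene");pickle.dump(c,open("scene3.pkl","wb"))
for w in([.5955,.1595],[.563,.1215],[.5305,.0835]):
    u=proj(c,[[w[0],w[1],.05]])[0].round().astype(int);x,y=u;oo,d=ray(c,[u]);print(w,u,(oo+d[0]*float(c["z_map"][y,x])))
print(get_obs()["eef_pos"])
crop(c,245,115,110,90,7,"pics/tab.png")
```

```text
[0.5955, 0.1595] [316 167] [0.59703758 0.1578267  0.0533136 ]
[0.563, 0.1215] [296 166] [0.56424103 0.11864229 0.05456914]
[0.5305, 0.0835] [277 166] [0.53386294 0.08090713 0.05324539]
[0.53288433 0.14726084 0.07883391]
```

All three wells show equal seated heights. Closing on the tab.

Call:
carry_out(plan=[[[0,0,0,0,0,0,0.2],[0,0,0,0,0,0,0.05],[0,0,0,0,0,0,0.0],[0,0,0,0,0,0,0.0],[0,0,0,0,0,0,0.0]]])

```text
time_s: 25.33
eef_pos: [0.5339, 0.1485, 0.0791]
eef_rot: [-0.319, 0.325, 0.882, 0.12]
wrist_force: [4.9, 4.3, -1.0]
opening: 0.146
grasp_force: 60.8
```

Call:
carry_out(plan=[[[0.004,-0.003,0,0,0,0,0],[0.008,-0.007,0,0,0,0,0],[0.012,-0.01,0,0,0,0,0],[0.016,-0.013,0,0,0,0,0],[0.019,-0.016,0,0,0,0,0]]])

```text
time_s: 25.75
eef_pos: [0.552, 0.1328, 0.0791]
eef_rot: [-0.321, 0.325, 0.882, 0.12]
wrist_force: [2.0, 7.1, 0.4]
opening: 0.138
grasp_force: 60.6
```

Call:
carry_out(plan=[[[0.004,-0.003,0,0,0,0,0],[0.008,-0.007,0,0,0,0,0],[0.012,-0.01,0,0,0,0,0],[0.016,-0.013,0,0,0,0,0],[0.019,-0.016,0,0,0,0,0]]])

```text
time_s: 26.17
eef_pos: [0.5709, 0.1166, 0.0791]
eef_rot: [-0.321, 0.325, 0.882, 0.119]
wrist_force: [1.8, 7.2, 0.6]
opening: 0.141
grasp_force: 60.6
```

Call:
carry_out(plan=[[[0,0,0,0,0,0,0],[0,0,0,0,0,0,0],[0,0,0,0,0,0,0],[0,0,0,0,0,0,0],[0,0,0,0,0,0,0]]])

```text
time_s: 26.58
eef_pos: [0.5715, 0.1161, 0.0791]
eef_rot: [-0.32, 0.325, 0.882, 0.119]
wrist_force: [3.3, 4.4, 0.8]
opening: 0.142
grasp_force: 60.9
```

Run:
```python
from bench import *
from h import *
np.set_printoptions(precision=4,suppress=True)
p=get_obs()["eef_pos"];d=p-np.array([.5339,.1485,.0791]);print(p,d@[.7604,-.6494,0])
xs=np.array([-.7604,.6494,0]);ys=np.array([-.6494,-.7604,0]);O=np.array([.563,.1215,0])
# gray profile along station x, at given y, on plate-top plane, before / after (scene view)
b=pickle.load(open("scene.pkl","rb"));a=camera("scene");pickle.dump(a,open("scene4.pkl","wb"))
X=np.arange(-.045,.05,.0025)
for n,c,ys_ in(("before",b,(-.07,.07)),("after",a,(-.075,-.07,.07,.075)),("rail",a,(-.096,.096)),("rail0",b,(-.096,.096))):
    for y in ys_:
        z=.065 if "rail" in n else .062
        u=proj(c,O+np.outer(X,xs)+y*ys+[0,0,z]).astype(np.float32)
        g=cv2.remap(cv2.cvtColor(c["pixels"],cv2.COLOR_RGB2GRAY),u[:,None,0].copy(),u[:,None,1].copy(),cv2.INTER_LINEAR)[:,0]
        print(n,y,g)
```

```text
[0.5715 0.1161 0.0791] 0.04966940452881733
before -0.07 [ 65  75 109 143 164 167 167 167 167 167 167 167 166 166 166 167 167 166
 166 166 166 167 166 160 149 109  83  75  80 103 126 123 115  99  67  60
  58  59]
before 0.07 [ 58  65  87 146 164 167 168 168 166 166 167 166 167 167 166 167 167 167
 166 167 167 166 166 166 163 153 117  83  72  93 110 120 117 106  88  70
  62  59]
after -0.075 [ 73  83 121 154 173 168 118  93  84  78  76  55  30  23  24  26  27  26
  30  33  34  37  40  42  43  46  49  50  52  53  55  57  59  61  63  64
  65  68]
after -0.07 [ 72  83 120 156 173 164 113  89  70  46  32  26  24  24  24  25  28  31
  33  35  38  40  43  45  47  49  51  52  54  55  56  59  60  62  65  66
  68  69]
after 0.07 [ 62  64  74 104 111 104  90  84  74  75  92  90  87  86  87  88  88  87
  87  85  84  86  83  80  74  68  57  47  43  34  29  27  28  31  34  31
  31  34]
after 0.075 [ 62  66  77 108 110 101  89  84  78  79  84  87  86  86  87  88  88  88
  88  86  86  87  86  87  87  87  87  86  84  71  60  50  48  44  38  31
  29  29]
rail -0.096 [ 65  62  59  52  51  64  92 144 141 112  89 135 144 141 126  86  47  26
  22  24  25  27  29  31  33  36  38  41  43  44  45  47  51  52  54  56
  58  59]
rail 0.096 [51 46 42 41 42 45 55 72 75 59 49 62 77 86 88 80 78 79 80 75 75 76 75 75
 76 77 80 81 80 76 72 67 61 59 58 57 57 56]
rail0 -0.096 [ 60  58  53  46  46  57  83 132 128 101  80 124 133 135 136 137 136 135
 134 134 138 143 144 144 143 143 142 141 137 132 125 120 113 104  84  60
  56  55]
rail0 0.096 [ 55  52  48  44  45  53  75 112 123  98  82 105 128 137 138 133 132 133
 133 128 126 125 123 125 127 129 132 134 133 129 123 116 110 101  86  63
  57  56]
```

Call:
carry_out(plan=[[[0,0,0,0,0,0,0.2],[0,0,0,0,0,0,0.4],[0,0,0,0,0,0,0.4],[0,0,0,0,0,0,0.4],[0,0,0,0,0,0,0.4]]])

```text
time_s: 27.05
eef_pos: [0.5705, 0.1153, 0.0788]
eef_rot: [-0.321, 0.325, 0.882, 0.118]
wrist_force: [-0.2, -0.9, 0.9]
opening: 0.402
grasp_force: 0.0
```

Call:
carry_out(plan=[[[0.01,-0.008,0.015,0,0,0,0.4],[0.02,-0.017,0.03,0,0,0,0.4],[0.035,-0.03,0.05,0,0,0,0.4],[0.05,-0.045,0.07,0,0,0,0.4],[0.07,-0.07,0.09,0,0,0,0.4]]])

```text
time_s: 27.47
eef_pos: [0.6403, 0.0467, 0.17]
eef_rot: [-0.321, 0.324, 0.882, 0.118]
wrist_force: [0.2, -0.7, -0.7]
opening: 0.399
grasp_force: 0.0
```

Call:
carry_out(plan=[[[0.02,-0.035,0,0,0,0,0.4],[0.03,-0.07,0,0,0,0,0.4],[0.04,-0.11,0,0,0,0,0.4],[0.05,-0.15,0,0,0,0,0.4],[0.06,-0.18,0,0,0,0,0.4]]])

```text
time_s: 27.88
eef_pos: [0.7004, -0.138, 0.1688]
eef_rot: [-0.321, 0.326, 0.881, 0.118]
wrist_force: [1.4, -0.2, 0.3]
opening: 0.401
grasp_force: 0.0
```

```bash
cat > m.py <<'E'
from bench import *
from h import *
np.set_printoptions(precision=4,suppress=True,linewidth=150)
xs=np.array([-.7604,.6494,0]);ys=np.array([-.6494,-.7604,0]);O=np.array([.563,.1215,0])
X=np.arange(-.034,-.005,.001)
for n in("scene","top"):
    a=camera(n);pickle.dump(a,open(n+"5.pkl","wb"));g=cv2.cvtColor(a["pixels"],cv2.COLOR_RGB2GRAY)
    for Y,z,l in((np.arange(-.085,-.02,.003),.062,"plate-"),(np.arange(.02,.085,.003),.062,"plate+"),(np.arange(-.098,-.093,.001),.065,"rail-"),(np.arange(.094,.099,.001),.065,"rail+")):
        P=(O+X[None,:,None]*xs+Y[:,None,None]*ys+[0,0,z]).reshape(-1,3)
        u=proj(a,P).astype(np.float32).reshape(len(Y),len(X),2)
        print(n,l,cv2.remap(g,u,None,cv2.INTER_LINEAR).mean(0).astype(int))
    if n=="scene": crop(a,240,110,120,90,6,"pics/end.png")
print(get_obs()["eef_pos"])
E
python3 m.py
```

```text
scene plate- [165 154 139 121 107  97  91  87  86  86  90  99 113 129 143 151 155 156 157 157 157 157 157 156 156 155 155 156 156]
scene plate+ [170 161 147 128 112 100  92  88  85  84  86  93 107 124 139 149 154 156 156 156 156 156 155 155 155 155 155 156 157]
scene rail- [ 52  58  64  70  83 102 120 132 129 126 124 110  96  83  85 100 114 126 128 130 131 132 132 132 132 133 134 135 136]
scene rail+ [ 45  49  53  58  73  88 103 110 114 119 116 102  88  74  81  89  98 107 117 126 135 136 137 139 137 132 129 126 126]
top plate- [110 110 119 135 154 168 178 184 184 182 179 177 178 180 183 186 187 187 187 187 188 187 187 187 187 187 187 187 187]
top plate+ [116 112 115 128 147 164 177 182 184 184 181 179 179 180 183 186 187 188 188 188 188 188 188 188 188 188 188 188 188]
top rail- [128 127 128 132 141 153 164 170 171 167 158 146 136 136 145 158 167 172 174 175 175 176 177 176 177 177 177 177 177]
top rail+ [110 100  99 108 126 147 163 173 176 174 167 156 145 140 146 156 166 173 176 177 178 178 179 179 180 179 180 180 181]
[ 0.7003 -0.1409  0.1665]
```

View pics/end.png

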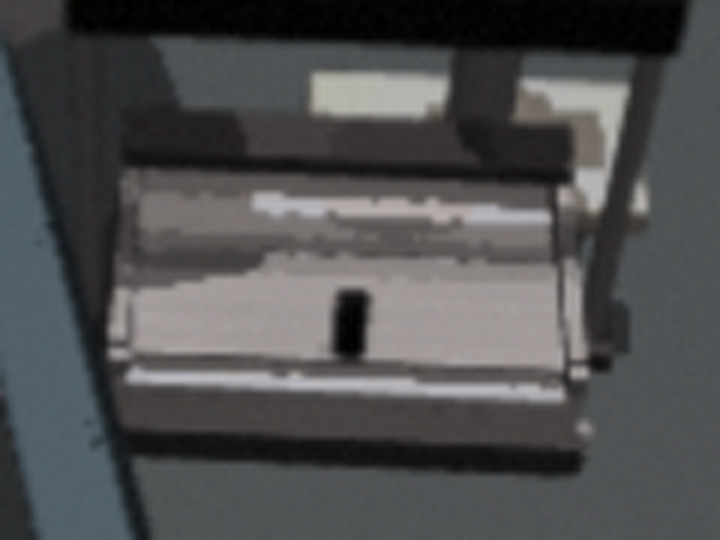

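The end picture shows the shutter drawn over the wells. The plate's front edge runs through (130,358) to (570,372), level with the rail lines. By the profiles, the edge is at x ≈ -21.3 mm and the mark at -20.7 mm, so they agree to about 1 mm.

```bash
python3 -c "
from bench import *
print(hand_in())"
```

```text
the job is handed in; nothing more can be done
None
```

I loaded the three large balls into the wells, left the small ball in the rack, drew the shutter to within about 1 mm of the black line by camera, and handed the job in; no verdict came back.

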